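Put the cruet set back in its stands

TASK

Put the cruet set back in its two wooden stands: the two tall black-capped glass bottles in the stand with the wide wells and the two slender mills in the stand with the narrow wells, one in each well, every piece threaded down through its gallery ring and standing upright on the wooden floor. Keep them upright on the way, lower them gently rather than dropping them in, and leave the two spice jars among them where they are.

Things in the scene. Friction and masses are not known exactly. Their poses are not given: they have to be found in the camera images.
- oil_bottle_mid (a point): Clear glass oil bottle with a black foot band and a tall black cap, round, upright, loose, 0.34 kg; 185 mm tall, body up to 68 mm across (widest near the foot), black cap 48 mm across from 130 to 185 mm above its foot: grasp it round the cap. The point is on its axis, half-way up (92.5 mm above the foot); z is its axis, up. It looks like the other bottle and the two are interchangeable here.
- vinegar_bottle_mid (a point): Clear glass vinegar bottle with a black foot band and a tall black cap, round, upright, loose, 0.34 kg; 185 mm tall, body up to 68 mm across (widest near the foot), black cap 48 mm across from 130 to 185 mm above its foot: grasp it round the cap. The point is on its axis, half-way up (92.5 mm above the foot); z is its axis, up. It looks like the other bottle and the two are interchangeable here.
- salt_mill_mid (a point): Salt mill: slender clear grinder with a domed metal crown, white salt inside, round, upright, loose, 0.22 kg; 164 mm tall, 49 mm across near the foot, narrowing evenly to 42 mm at 122 mm above it; rigid crown 43 mm across from 126 to 152 mm, small knob on top. Grasp it round the top of the body or the crown. The point is on its axis, half-way up (82 mm above the foot); z is its axis, up.
- pepper_mill_mid (a point): Pepper mill: slender clear grinder with a domed metal crown, dark peppercorns inside, round, upright, loose, 0.22 kg; 164 mm tall, 49 mm across near the foot, narrowing evenly to 42 mm at 122 mm above it; rigid crown 43 mm across from 126 to 152 mm, small knob on top. Grasp it round the top of the body or the crown. The point is on its axis, half-way up (82 mm above the foot); z is its axis, up.
- bottle_well_a (a point): Wide well of the bottle stand: a steel collar (6 mm high) on the stand's wooden foot and, coaxial above it, a steel gallery ring, both 84 mm in inner diameter; ring top 38 mm above the wood. The point is on the well's axis, on its floor (the wood's top, 14 mm above the worktop), where the thing's foot comes to stand; z up. The stand does not move; its other well is 102 mm away, along the y axis.
- bottle_well_b (a point): Wide well of the bottle stand: a steel collar (6 mm high) on the stand's wooden foot and, coaxial above it, a steel gallery ring, both 84 mm in inner diameter; ring top 38 mm above the wood. The point is on the well's axis, on its floor (the wood's top, 14 mm above the worktop), where the thing's foot comes to stand; z up. A thin post with a 22 mm ball, top 129 mm above the worktop, stands between the two wells.
- mill_well_a (a point): Narrow well of the mill stand: a steel collar (6 mm high) on the stand's wooden foot and, coaxial above it, a steel gallery ring, both 64 mm in inner diameter; ring top 38 mm above the wood. The point is on the well's axis, on its floor (the wood's top, 14 mm above the worktop), where the thing's foot comes to stand; z up. The stand does not move; its other well is 82 mm away, along the y axis.
- mill_well_b (a point): Narrow well of the mill stand: a steel collar (6 mm high) on the stand's wooden foot and, coaxial above it, a steel gallery ring, both 64 mm in inner diameter; ring top 38 mm above the wood. The point is on the well's axis, on its floor (the wood's top, 14 mm above the worktop), where the thing's foot comes to stand; z up. A thin post with a 22 mm ball, top 129 mm above the worktop, stands between the two wells.
- spice_1_mid (a point): Spice jar, not part of the cruet set: short glass jar with a dark brown lid, 41 mm across, 105 mm tall, loose, upright. A bystander: leave it where it stands. The point is on its axis, half-way up.
- spice_2_mid (a point): Spice jar, not part of the cruet set: short glass jar with a dark brown lid, 41 mm across, 105 mm tall, loose, upright. A bystander: leave it where it stands. The point is on its axis, half-way up.

How it is judged:
By the outcome, as a careful person would: the job done as asked, in the order asked, and still so for the second after the job is handed in, with the robot touching nothing.
It also fails if it takes over 136 s, if anything falls off the work surface, if the arm or the gripper's body presses on something with over 40 N, if the wrist force passes 120 N, or if a joint passes its speed limit or range.

ROBOT

A 7-joint arm with a two-finger parallel gripper is mounted at the origin on a cart in front of the work surface, level with it; the furniture and walls round the work are solid. World frame = base frame: x ahead of the robot, y to its left, z up, the work surface at z = 0. Lengths are in m, angles in rad, forces in N, time in s.
With the tool pointing down it reaches from about 0.35 to 0.9 m from the base axis. Payload 7.2 kg.
Tool frame: the origin (TCP) lies midway between the tips of the shut fingers; the grasp point (between the pads) lies 19 mm behind it; z points along the fingers, y is the line along which they close (so a half turn about z gives the same grasp; the last joint's range is limited). The gripper opens to 88 mm and grips with 3 to 60 N. Pads are 20 mm wide; open, the fingers measure 115 mm over their backs; the gripper's body (75 mm by 178 mm) begins 61 mm behind the grasp point.
Start: joints at [1.142, 0.411, -0.013, 1.596, 0.006, 1.134, -0.082], TCP at [0.221, -0.585, 0.223] pointing down, gripper open.
Joint ranges: [-2.95, 2.95], [-0.29, 1.99], [-1.47, 1.44], [0.14, 2.54], [-1.03, 4.17], [0.13, 1.85], [-2.86, 2.86]. Speed limits (rad/s): [2.39, 2.39, 3.01, 3.01, 3.14, 3.14, 3.14].

INTERFACE

Orientations are given as a rotation vector (axis times angle).
In Python, from rig import ctrl gives the robot as it stands. The module is installed in compiled form; this text tells all that it offers.
- The arm moves only by the tool play_rows, never from a script. Its argument "moves" is text: rows parted by semicolons, each of 7 numbers parted by spaces: the shift along the tool's x, y, z in units of 60 mm (1.0 is 60 mm), then the turn, a rotation vector about the tool's x, y, z in units of 10 degrees (1.0 is 10 degrees), then the finger opening in mm, from 0 to 87.8. In form: tx ty tz wx wy wz claw; .... A call has 1 to 5 rows; each row is the pose to reach, as a shift and turn from the pose commanded when the call began, along the tool's axes at that moment; what a row does not reach only later rows make up. A row lasts 1/8 s, in which the tool goes at most 62.5 mm and 10.7 degrees, less where a joint would pass 70% of its speed; a pose out of reach is approached as far as the arm can. A call with a gripper value outside its range is refused whole. The fingers move at their own pace and stop on an object; "grip_force" is the grip in N (left out, the last holds). Time passes only in rows, so rows that repeat a pose let the fingers close. It gives the time, the measured TCP pose, the force, the opening and the grip force at its end, in the units of the state.
- ctrl.observe(): the state, without advancing time (a new reading comes with each control period).
- ctrl.grab_frame(name): name is "side" or "top" or "wrist"; returns the picture (480x640x3 uint8, blue, green, red); there is no depth.
- ctrl.camera_model(name): a dict with "camera_matrix" (3x3 intrinsics, pixels), "R" (3x3) and "t" (3): a world point X has camera coordinates R X + t. Camera axes: x right, y down, z forward; pixel columns grow to the right and rows downward; lengths in m; the calibration is good to about 2 mm. A picture is of the moment at which its call begins: read the wrist's pose just before it. camera_model takes no time and is no camera call; for the wrist camera it gives the pose at the moment of the call.
- ctrl.close_job(): hands the job in; it is judged then, once.
The state is a dict: "clock": time; "q": joint angles; "joint_vel": joint speeds; "tau": joint torques, N m; "eef_pos": TCP position; "ee_rot": TCP orientation; "force": force on the tool from outside, world axes, zero at the start; "wrist_torque": the same for the moment, N m; "gripper_width": finger opening in m; "gripper_force": force on a finger pad.
Only numpy, scipy, OpenCV 4.12 (cv2) and the standard library are available. Lean on these libraries where they do the work, as an engineer would, in place of code of your own. Each camera call takes 0.05 s, during which the arm holds its last target. There are 200 camera calls.

## Working session

There is one attempt and no reset: what is moved stays moved. The work goes in short steps, Python scripts to look and compute and a tool call to move; the robot and the scene stay as the last step left them, time stands still between calls to the robot, and variables do not carry over. Pictures are saved under pics/ and viewed, at most 14 in all, crops included, and the job is handed in when it is done.

Besides the shell and the picture viewer there is one more tool, called after "Call:" by a JSON object that holds its "api" and its "payload", one argument or row to a line. play_rows: Moves the arm, as the interface text tells. Its arguments: {"type":"object","properties":{"moves":{"type":"string"},"grip_force":{"type":"number"}},"required":["moves"]}

```bash
mkdir -p pics; ls; python3 - <<'E'
from rig import ctrl
import cv2
for n in("top","side"):
    m=ctrl.camera_model(n); print(n,m)
    cv2.imwrite(f"pics/{n}0.png",ctrl.grab_frame(n))
s=ctrl.observe();print(s)
E
```

```text
pics
top {'camera_matrix': array([[577.32093478,   0.        , 327.82757512],
       [  0.        , 577.32093478, 239.23257367],
       [  0.        ,   0.        ,   1.        ]]), 'R': array([[ 0.0908594 , -0.99586194,  0.00188618],
       [-0.97573938, -0.089402  , -0.19984982],
       [ 0.19919146,  0.01631782, -0.97982472]]), 't': array([-0.02416013,  0.49957874,  1.41728541])}
side {'camera_matrix': array([[461.28385049,   0.        , 317.56482578],
       [  0.        , 461.28385049, 235.93183723],
       [  0.        ,   0.        ,   1.        ]]), 'R': array([[ 0.87137597, -0.49032743,  0.01682055],
       [-0.21204473, -0.40730532, -0.88833519],
       [ 0.44242621,  0.77050723, -0.45888742]]), 't': array([-0.44208138,  0.19885248,  1.24410478])}
{'clock': 0.1, 'q': array([ 1.14182542,  0.41179645, -0.01272983,  1.59697248,  0.00561035,
        1.13428836, -0.08220603]), 'joint_vel': array([-0.00032213, -0.00218277,  0.00087519, -0.00077818, -0.00164525,
        0.00035463, -0.00077924]), 'tau': array([ 2.12419276e-03, -5.89102006e+01,  6.43391814e-01, -2.91712314e+01,
       -5.38030348e-02,  1.45399015e-02,  7.59298655e-05]), 'eef_pos': array([ 0.22043013, -0.58434615,  0.22190273]), 'ee_rot': array([-3.08924699e+00, -5.63441274e-01,  5.60887073e-04]), 'force': array([-0.27708509, -0.84525072,  0.37624608]), 'wrist_torque': array([-0.02758397,  0.00549863,  0.0161486 ]), 'gripper_force': 0.0, 'gripper_width': 0.08779269806837064}
```

View pics/top0.png

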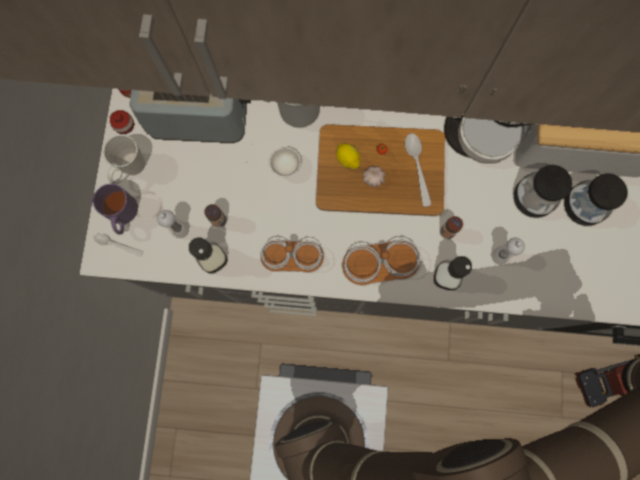

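View pics/side0.png

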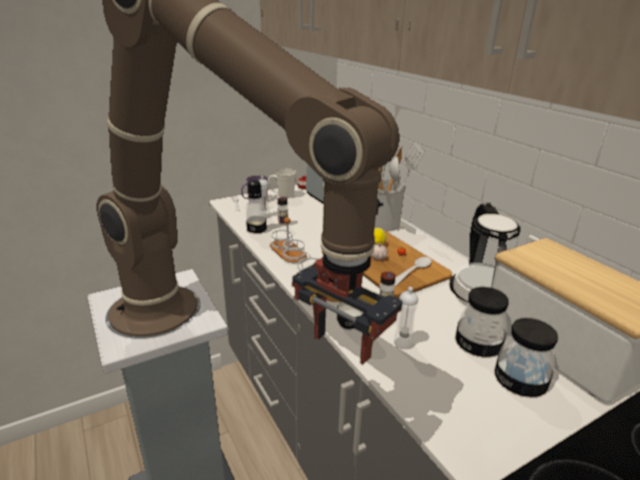

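Top view: the caps are at about (201,248) and (460,267), the mill crowns at (166,217) and (515,246), and the spice lids at (214,212) and (452,226). The mill stand is at (277..308,254) and the bottle stand at (363..401,260). I'll zoom in to segment them.

```bash
python3 - <<'E'
import cv2,numpy as np
im=cv2.imread("pics/top0.png")
f=lambda x0,y0:cv2.resize(im[y0:y0+75,x0:x0+200],None,fx=4,fy=4,interpolation=cv2.INTER_CUBIC)
cv2.imwrite("pics/crop0.png",np.vstack([f(145,205),f(335,215)]))
E
```

```text
(no output)
```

View pics/crop0.png

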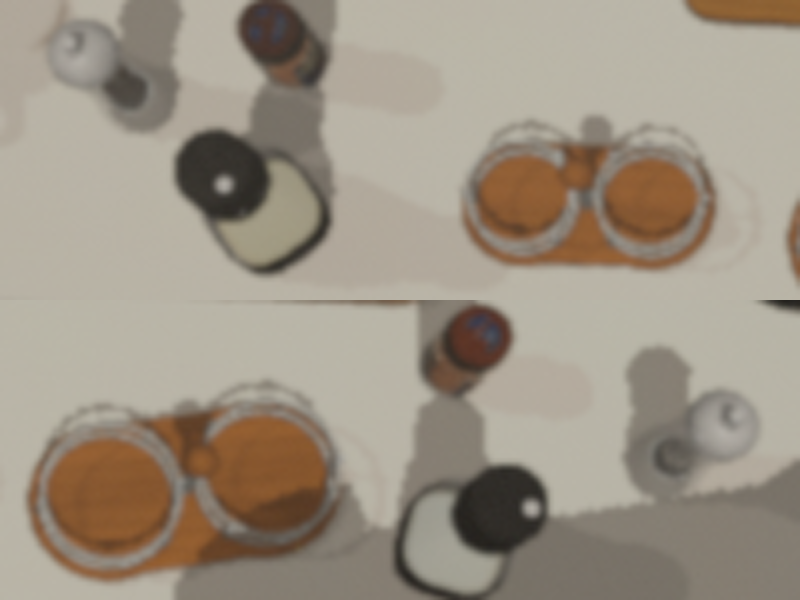

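```bash
cat > h.py <<'E'
import numpy as np,cv2
from rig import ctrl
from scipy.spatial.transform import Rotation as Ro
def ray(m,u,v,z):
    K,R,t=m["camera_matrix"],m["R"],m["t"]
    d=R.T@np.linalg.solve(K,[u,v,1.]);c=-R.T@t
    return c+d*(z-c[2])/d[2]
def proj(m,X):
    p=m["camera_matrix"]@(m["R"]@np.asarray(X)+m["t"]);return p[:2]/p[2]
def to(target,yaw=None,s=None):
    """shift (units) in tool axes from measured pose to target TCP, turn about tool z (units of 10deg)
    yaw: wanted world direction of tool y, taken modulo a half turn"""
    s=s or ctrl.observe();R=Ro.from_rotvec(s["ee_rot"])
    d=R.inv().apply(np.asarray(target)-s["eef_pos"])/.06
    if yaw is None: return d.round(3)
    # full correction to straight-down with given yaw
    y=np.array([np.cos(yaw),np.sin(yaw),0]);
    if y@R.apply([0,1,0])<0:y=-y
    z=np.array([0,0,-1.]);x=np.cross(y,z)
    w=(R.inv()*Ro.from_matrix(np.c_[x,y,z])).as_rotvec(degrees=True)/10
    return d.round(3),w.round(3)
E
python3 - <<'E'
from h import *
m=ctrl.camera_model("top")
im=cv2.imread("pics/top0.png").astype(int)
P=dict(millL=(165.7,218,.139),botL=(200.2,248.2,.185),botR=(460,267,.185),millR=(516.2,246.2,.139),
mwL=(276.2,255,.052),mwR=(308,255.7,.052),bwL=(363,264.5,.052),bwR=(402,258,.052),spL=(213,212,.105),spR=(455,224,.105))
X={k:ray(m,*p) for k,p in P.items()}
for k in X:print(k,X[k].round(4),np.hypot(*X[k][:2]).round(3))
print(np.linalg.norm(X["mwL"]-X["mwR"]),np.linalg.norm(X["bwL"]-X["bwR"]))
# foot consistency for caps: dark mask enclosing circle
b=im.max(2)<70
for k in("botL","botR"):
    u,v=map(int,P[k][:2]);w=np.zeros(b.shape,np.uint8);w[v-14:v+15,u-14:u+15]=b[v-14:v+15,u-14:u+15]
    n,l,s,c=cv2.connectedComponentsWithStats(w);print(k,s[1:],c[1:].round(1))
E
```

```text
millL [0.498  0.4126 0.139 ] 0.647
botL [0.4247 0.3091 0.185 ] 0.525
botR [ 0.4355 -0.2872  0.185 ] 0.522
millR [ 0.5058 -0.4283  0.139 ] 0.663
mwL [0.447  0.1475 0.052 ] 0.471
mwR [0.4526 0.0674 0.052 ] 0.458
bwL [ 0.4428 -0.0727  0.052 ] 0.449
bwR [ 0.4683 -0.1694  0.052 ] 0.498
spL [0.5311 0.309  0.105 ] 0.614
spR [ 0.5552 -0.2876  0.105 ] 0.625
0.08032440785106479 0.1000202233646657
botL [[190 238  22  21 322]] [[200.2 248.1]]
botR [[449 257  22  21 338]] [[458.8 267.1]]
```

```bash
python3 - <<'E'
from h import *
print(to((.4355,-.287,.30),0.))
E
```

```text
(array([ 5.103, -3.373, -1.297]), array([-8.000e-03, -4.000e-03, -6.933e+00]))
```

Call:
{"api": "play_rows", "payload": {
  "moves": "0.5 -0.3 -0.6 0 0 -0.9 87; 1.2 -0.8 -1.0 0 0 -1.9 87; 1.9 -1.25 -1.3 0 0 -2.9 87; 2.6 -1.7 -1.3 0 0 -3.9 87; 3.3 -2.2 -1.3 0 0 -4.9 87",
  "grip_force": 30
}}

```text
clock: 0.72
eef_pos: [0.36, -0.39, 0.3007]
ee_rot: [2.573, 1.802, -0.0]
force: [0.6, 0.3, -0.6]
gripper_width: 0.087
gripper_force: 0.0
```

```bash
python3 - <<'E'
from h import *
print(to((.4355,-.287,.30),0.),ctrl.observe()["q"].round(2))
E
```

```text
(array([2.043, 0.595, 0.011]), array([ 1.000e-03,  1.000e-03, -2.001e+00])) [ 0.96  0.21 -0.27  1.7   0.06  1.24  0.33]
```

Call:
{"api": "play_rows", "payload": {
  "moves": "0.7 0.2 0 0 0 -0.7 87; 1.4 0.4 0 0 0 -1.4 87; 1.9 0.55 0 0 0 -1.9 87; 2.04 0.6 0 0 0 -2.0 87; 2.04 0.6 0 0 0 -2.0 87"
}}

```text
clock: 1.35
eef_pos: [0.4353, -0.2898, 0.3004]
ee_rot: [-2.229, -2.213, 0.001]
force: [-0.8, -0.0, -0.1]
gripper_width: 0.0869
gripper_force: 0.0
```

```bash
python3 - <<'E'
from h import *
print(ctrl.observe()["eef_pos"].round(4),to((.4355,-.287,.30),0.),ctrl.observe()["q"].round(2))
m=ctrl.camera_model("wrist");im=ctrl.grab_frame("wrist");print(proj(m,(.4355,-.287,.185)),proj(m,(.4683,-.1694,.052)),proj(m,(.4428,-.0727,.052)))
cv2.imwrite("pics/w1.png",im)
E
```

```text
[ 0.4353 -0.2898  0.3004] (array([0.046, 0.004, 0.007]), array([-0.003,  0.001, -0.042])) [ 0.83  0.2  -0.39  1.71  0.08  1.24  0.41]
[318.37453469 230.05035372] [352.20554591  74.38924732] [325.0685897  -42.90700706]
```

View pics/w1.png

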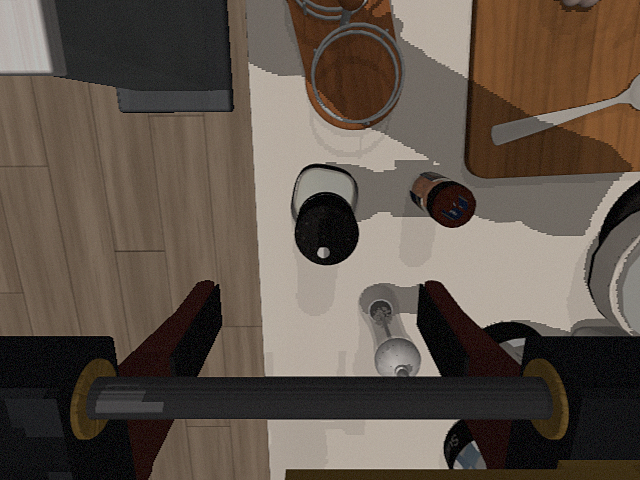

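Wrist view: the cap's top disc is centred at about (326,232), the right bottle ring at (357,75), the right mill crown at (398,357) and the spice lid at (457,205). I'll measure from these.

```bash
python3 - <<'E'
from h import *
m=ctrl.camera_model("wrist");im=cv2.imread("pics/w1.png").astype(int)
for k,p in dict(botR=(326,232,.185),bwR=(357,75,.052),millR=(398,357,.139),sp=(457,205,.105)).items():print(k,ray(m,*p).round(4))
X=ray(m,326,232,.185);print(to((X[0],X[1],.142),0.))
w=np.zeros((480,640),np.uint8);w[190:270,285:365]=(im.max(2)<45)[190:270,285:365]
n,l,s,c=cv2.connectedComponentsWithStats(w);print(s[1:],c[1:].round(1), proj(m,X+[.024,0,0])-proj(m,X-[.024,0,0]))
E
```

```text
botR [ 0.4405 -0.2892  0.185 ]
bwR [ 0.4725 -0.1707  0.052 ]
millR [ 0.5069 -0.4215  0.139 ]
sp [ 0.5604 -0.2867  0.105 ]
(array([0.023, 0.097, 2.64 ]), array([-0.004,  0.002, -0.049]))
[[ 294  190    1    1    1]
 [ 356  190    2    4    7]
 [ 293  192    1    4    4]
 [ 295  192   64   73 3498]
 [ 291  197    2   10   10]] [[294.  190. ]
 [356.6 191.3]
 [293.  193.5]
 [326.2 228. ]
 [291.9 201.5]] [66.87128816 -0.56341816]
```

Call:
{"api": "play_rows", "payload": {
  "moves": "0.02 0.04 0.8 0 0 -0.05 87; 0.02 0.04 1.6 0 0 -0.05 87; 0.02 0.04 2.3 0 0 -0.05 87; 0.02 0.04 2.6 0 0 -0.05 87; 0.02 0.04 2.64 0 0 -0.05 87"
}}

```text
clock: 2.02
eef_pos: [0.4363, -0.289, 0.1409]
ee_rot: [-2.22, -2.219, 0.002]
force: [0.2, 0.8, -0.1]
gripper_width: 0.0869
gripper_force: 0.0
```

Call:
{"api": "play_rows", "payload": {
  "moves": "0 0 0 0 0 0 40; 0 0 0 0 0 0 40; 0 0 0 0 0 0 40; 0 0 0 0 0 0 40; 0 0 0 0 0 0 40"
}}

```text
clock: 2.65
eef_pos: [0.4385, -0.288, 0.1427]
ee_rot: [2.217, 2.224, 0.001]
force: [1.7, 0.9, 1.4]
gripper_width: 0.0469
gripper_force: 30.0
```

Call:
{"api": "play_rows", "payload": {
  "moves": "0 0 0 0 0 0 40; 0 0 -0.02 0 0 0 40; 0 0 -0.1 0 0 0 40; 0 0 -0.2 0 0 0 40; 0 0 -0.3 0 0 0 40"
}}

```text
clock: 3.28
eef_pos: [0.4378, -0.2879, 0.1606]
ee_rot: [-2.218, -2.225, 0.0]
force: [-1.0, 0.0, -4.2]
gripper_width: 0.0472
gripper_force: 30.0
```

```bash
python3 - <<'E'
from h import *
s=ctrl.observe();print(s["eef_pos"].round(4),s["gripper_width"],s["gripper_force"],s["force"].round(1))
m=ctrl.camera_model("wrist");im=ctrl.grab_frame("wrist")
cv2.imwrite("pics/w2.png",im)
E
```

```text
[ 0.4378 -0.2879  0.1606] 0.04715246969253986 29.997643986716866 [-1.   0.  -4.2]
```

View pics/w2.png

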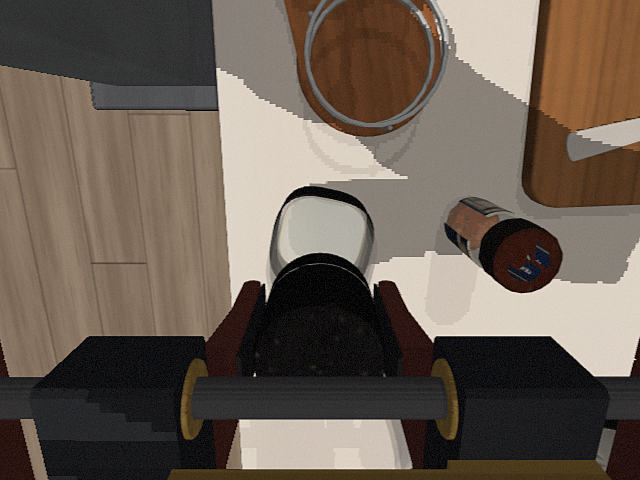

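Wrist view: the cap is gripped, centred at column 321, with the bottle clear. The right bottle ring spans columns 305–446, with its centre near (376,60).

```bash
python3 - <<'E'
from h import *
m=ctrl.camera_model("wrist");s=ctrl.observe();e=s["eef_pos"]
print(ray(m,375.5,60,.052).round(4), proj(m,e+[0,0,.04]),[proj(m,(x,-.170,.052))for x in(.4285,.5125)],[proj(m,(.4705,y,.052))for y in(-.214,-.126)])
E
```

```text
[ 0.4741 -0.1738  0.052 ] [316.57225797 353.75862575] [array([302.34951848,  53.11805052]), array([437.50738954,  53.46669832])] [array([367.35978796, 126.83729177]), array([372.78091782, -27.95823252])]
```

Call:
{"api": "play_rows", "payload": {
  "moves": "0 0 -0.4 0 0 0 40; 0.1 0 -0.9 0 0 0 40; 0.4 0.1 -1.4 0 0 0 40; 0.9 0.2 -1.8 0 0 0 40; 1.4 0.35 -2.0 0 0 0 40"
}}

```text
clock: 3.95
eef_pos: [0.4591, -0.2032, 0.2819]
ee_rot: [2.217, 2.223, 0.001]
force: [0.7, 0.0, -3.4]
gripper_width: 0.0473
gripper_force: 30.0
```

Call:
{"api": "play_rows", "payload": {
  "moves": "0.35 0.12 0 0 0 0 40; 0.5 0.18 0 0 0 0 40; 0.55 0.21 0.1 0 0 0 40; 0.55 0.21 0.4 0 0 0 40; 0.55 0.21 0.4 0 0 0 40"
}}

```text
clock: 4.58
eef_pos: [0.4699, -0.1716, 0.2546]
ee_rot: [-2.217, -2.221, 0.003]
force: [-0.3, 0.2, -3.8]
gripper_width: 0.0473
gripper_force: 30.0
```

```bash
python3 - <<'E'
from h import *
s=ctrl.observe();print(s["eef_pos"].round(4),s["gripper_width"],s["force"].round(1),to((.4715,-.171,.157),0.))
m=ctrl.camera_model("top");im=ctrl.grab_frame("top");cv2.imwrite("pics/t2.png",cv2.resize(im[180:330,250:450],None,fx=4,fy=4))
E
```

```text
[ 0.4699 -0.1716  0.2546] 0.04733475422708788 [-0.3  0.2 -3.8] (array([0.008, 0.033, 1.626]), array([-0.019, -0.005,  0.01 ]))
```

View pics/t2.png

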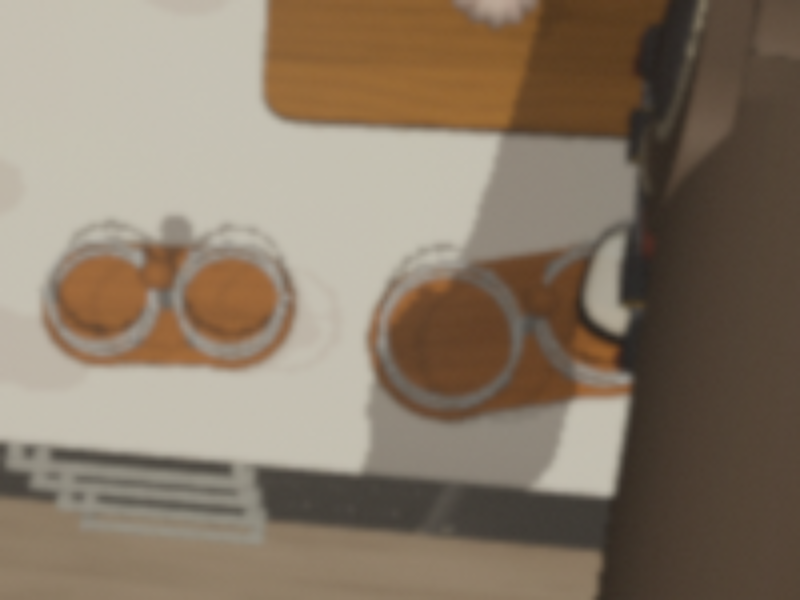

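Top view: the bottle's foot hangs over the right ring (about (603,310) in the crop), and the other three wells are clear. Next I lower it through the ring.

Call:
{"api": "play_rows", "payload": {
  "moves": "0.01 0.03 0.3 0 0 0 40; 0.01 0.03 0.6 0 0 0 40; 0.01 0.03 0.85 0 0 0 40; 0.01 0.03 1.05 0 0 0 40; 0.01 0.03 1.2 0 0 0 40"
}}

```text
clock: 5.25
eef_pos: [0.4744, -0.1696, 0.1856]
ee_rot: [2.216, 2.224, 0.003]
force: [-0.3, 1.9, -3.4]
gripper_width: 0.047
gripper_force: 30.0
```

Call:
{"api": "play_rows", "payload": {
  "moves": "0 0 0.15 0 0 0 40; 0 0 0.28 0 0 0 40; 0 0 0.36 0 0 0 40; 0 0 0.41 0 0 0 40; 0 0 0.43 0 0 0 40"
}}

```text
clock: 5.88
eef_pos: [0.473, -0.1702, 0.1584]
ee_rot: [-2.218, -2.225, -0.0]
force: [-0.5, 0.8, -3.9]
gripper_width: 0.0473
gripper_force: 30.0
```

```bash
python3 - <<'E'
from h import *
s=ctrl.observe();print(s["eef_pos"].round(4),s["gripper_width"],s["force"].round(1),to((.4715,-.171,.157),0.))
E
```

```text
[ 0.473  -0.1702  0.1584] 0.047302810063294225 [-0.5  0.8 -3.9] (array([-0.014, -0.026,  0.023]), array([-0.   , -0.001,  0.017]))
```

Through the ring with no contact. I'll go down until the floor takes the weight.

Call:
{"api": "play_rows", "payload": {
  "moves": "0 0 0.02 0 0 0 40; 0 0 0.03 0 0 0 40; 0 0 0.04 0 0 0 40; 0 0 0.05 0 0 0 40; 0 0 0.05 0 0 0 40"
}}

```text
clock: 6.5
eef_pos: [0.4733, -0.1703, 0.1559]
ee_rot: [2.218, 2.224, 0.0]
force: [-0.7, 1.4, 2.7]
gripper_width: 0.047
gripper_force: 30.0
```

Call:
{"api": "play_rows", "payload": {
  "moves": "0 0 0 0 0 0 80; 0 0 0 0 0 0 80; 0 0 0 0 0 0 80; 0 0 -0.4 0 0 0 80; 0 0 -1.1 0 0 0 80"
}}

```text
clock: 7.12
eef_pos: [0.4721, -0.1701, 0.221]
ee_rot: [-2.216, -2.223, 0.002]
force: [0.7, -0.3, 1.1]
gripper_width: 0.0801
gripper_force: 0.0
```

Call:
{"api": "play_rows", "payload": {
  "moves": "0 0 -0.7 0 0 0 80; 0.6 0 -1.3 0 0 0 85; 1.4 0 -1.3 0 0 0 85; 2.3 -0.1 -1.3 0 0 0 85; 3.2 -0.2 -1.3 0 0 0 85"
}}

```text
clock: 7.75
eef_pos: [0.4602, 0.0232, 0.2997]
ee_rot: [2.218, 2.224, 0.001]
force: [0.9, -0.6, -0.2]
gripper_width: 0.0853
gripper_force: 0.0
```

Call:
{"api": "play_rows", "payload": {
  "moves": "0.9 -0.1 0 0 0 0 85; 1.8 -0.2 0 0 0 0 85; 2.7 -0.3 0 0 0 0 85; 3.6 -0.4 0 0 0 0 85; 4.3 -0.45 0 0 0 0 85"
}}

```text
clock: 8.38
eef_pos: [0.4321, 0.2818, 0.2996]
ee_rot: [2.217, 2.226, 0.001]
force: [-0.1, -0.4, -0.7]
gripper_width: 0.0849
gripper_force: 0.0
```

Call:
{"api": "play_rows", "payload": {
  "moves": "0.3 -0.05 0 0 0 0 85; 0.45 -0.1 0 0 0 0 85; 0.45 -0.1 0 0 0 0 85; 0.45 -0.1 0 0 0 0 85"
}}

```text
clock: 8.88
eef_pos: [0.4271, 0.3056, 0.2994]
ee_rot: [2.219, 2.223, -0.0]
force: [0.3, -0.1, 0.4]
gripper_width: 0.0851
gripper_force: 0.0
```

```bash
python3 - <<'E'
from h import *
s=ctrl.observe();print(s["eef_pos"].round(4),s["q"].round(2),to((.427,.309,.30),0.))
m=ctrl.camera_model("wrist");im=ctrl.grab_frame("wrist");cv2.imwrite("pics/w3.png",im)
m["im"]=0;print(proj(m,(.427,.309,.185)))
np.savez("pics/w3.npz",K=m["camera_matrix"],R=m["R"],t=m["t"])
E
```

```text
[0.4271 0.3056 0.2994] [-0.05  0.28 -0.82  1.69  0.21  1.27 -0.91] (array([ 0.057, -0.001, -0.01 ]), array([0.002, 0.004, 0.009]))
[317.83878579 229.4529343 ]
```

View pics/w3.png

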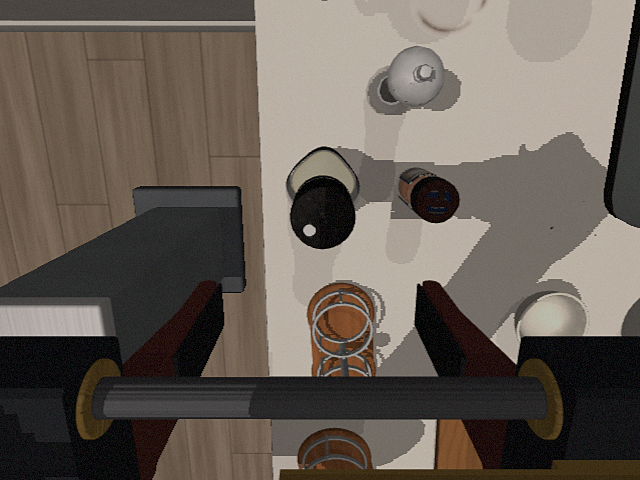

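Wrist view: the left bottle's cap top is at (323,217), the left mill crown at (416,76), the left mill ring at about (343,325) and the spice lid at (436,198).

```bash
python3 - <<'E'
from h import *
m=ctrl.camera_model("wrist")
for k,p in dict(botL=(323,217,.185),millL=(416,76,.139),mw=(343,325,.052),sp=(436,198,.105)).items():print(k,ray(m,*p).round(4))
E
```

```text
botL [0.4307 0.3181 0.185 ]
millL [0.5004 0.4157 0.139 ]
mw [0.4552 0.1612 0.052 ]
sp [0.5331 0.317  0.105 ]
```

Call:
{"api": "play_rows", "payload": {
  "moves": "0.17 0.03 0.5 0 0 0 85; 0.17 0.03 1.3 0 0 0 85; 0.17 0.03 2.1 0 0 0 85; 0.17 0.03 2.5 0 0 0 85; 0.17 0.03 2.62 0 0 0 85"
}}

```text
clock: 9.55
eef_pos: [0.4282, 0.3155, 0.1409]
ee_rot: [-2.219, -2.223, 0.004]
force: [-0.0, 0.1, 0.4]
gripper_width: 0.0851
gripper_force: 0.0
```

Call:
{"api": "play_rows", "payload": {
  "moves": "0 0 0 0 0 0 40; 0 0 0 0 0 0 40; 0 0 0 0 0 0 40; 0 0 0 0 0 0 40; 0 0 0 0 0 0 40"
}}

```text
clock: 10.18
eef_pos: [0.4287, 0.317, 0.1427]
ee_rot: [2.218, 2.224, 0.001]
force: [0.7, 0.5, 3.9]
gripper_width: 0.0465
gripper_force: 30.0
```

Call:
{"api": "play_rows", "payload": {
  "moves": "0 0 0 0 0 0 40; 0 0 -0.02 0 0 0 40; 0 0 -0.1 0 0 0 40; 0 0 -0.2 0 0 0 40; 0 0 -0.3 0 0 0 40"
}}

```text
clock: 10.8
eef_pos: [0.4283, 0.3169, 0.1606]
ee_rot: [-2.218, -2.225, 0.0]
force: [0.5, 0.6, -4.0]
gripper_width: 0.0464
gripper_force: 29.9
```

```bash
python3 - <<'E'
from h import *
s=ctrl.observe();print(s["eef_pos"].round(4),s["gripper_width"],s["gripper_force"],s["force"].round(1),s["wrist_torque"])
im=ctrl.grab_frame("wrist")
cv2.imwrite("pics/w4.png",im)
E
```

```text
[0.4283 0.3169 0.1606] 0.046405711076846615 29.937362351920456 [ 0.5  0.6 -4. ] [-0.04435835 -0.09493672  0.00642304]
```

View pics/w4.png

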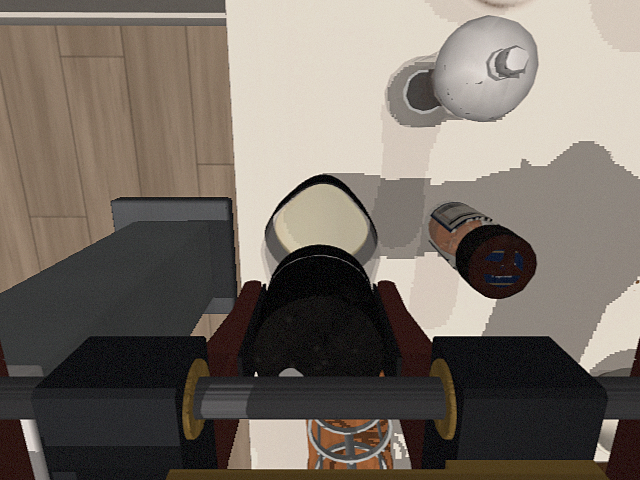

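Wrist view: the cap is gripped and centred at column 320, and the bottle hangs upright; the mill and spice jar are untouched. Now I carry it to the left bottle well.

Call:
{"api": "play_rows", "payload": {
  "moves": "0 0 -0.4 0 0 0 40; 0 0 -0.9 0 0 0 40; -0.2 0 -1.5 0 0 0 40; -0.6 0 -2.1 0 0 0 40; -1.2 0 -2.4 0 0 0 40"
}}

```text
clock: 11.48
eef_pos: [0.4286, 0.2456, 0.3063]
ee_rot: [2.215, 2.227, 0.004]
force: [1.1, -1.3, -3.9]
gripper_width: 0.0464
gripper_force: 29.9
```

Call:
{"api": "play_rows", "payload": {
  "moves": "-0.7 0.04 0 0 0 0 40; -1.4 0.08 0 0 0 0 40; -2.1 0.12 0 0 0 0 40; -2.8 0.16 0 0 0 0 40; -3.5 0.2 0 0 0 0 40"
}}

```text
clock: 12.1
eef_pos: [0.4409, 0.0337, 0.3045]
ee_rot: [2.217, 2.225, 0.0]
force: [0.8, -0.5, -4.3]
gripper_width: 0.0465
gripper_force: 29.9
```

Call:
{"api": "play_rows", "payload": {
  "moves": "-0.7 0.04 0 0 0 0 40; -1.25 0.07 0 0 0 0 40; -1.6 0.09 0 0 0 0 40; -1.8 0.1 0 0 0 0 40; -1.83 0.1 0 0 0 0 40"
}}

```text
clock: 12.72
eef_pos: [0.4475, -0.075, 0.3043]
ee_rot: [-2.219, -2.224, -0.0]
force: [-0.4, 1.8, -3.4]
gripper_width: 0.0463
gripper_force: 29.9
```

Call:
{"api": "play_rows", "payload": {
  "moves": "0 0 0.2 0 0 0 40; 0 0 0.5 0 0 0 40; 0 0 0.8 0 0 0 40; 0 0 0.9 0 0 0 40; 0 0 0.9 0 0 0 40"
}}

```text
clock: 13.35
eef_pos: [0.4474, -0.0743, 0.2499]
ee_rot: [-2.216, -2.225, 0.0]
force: [0.4, -0.7, -3.5]
gripper_width: 0.0463
gripper_force: 29.9
```

```bash
python3 - <<'E'
from h import *
s=ctrl.observe();print(s["eef_pos"].round(4),s["gripper_width"],s["force"].round(1),to((.446,-.075,.157),0.))
a=ctrl.grab_frame("top")[190:300,300:450];b=ctrl.grab_frame("wrist")
cv2.imwrite("pics/t4.png",np.hstack([cv2.resize(a,(400,300)),cv2.resize(b,(400,300))]))
E
```

```text
[ 0.4474 -0.0743  0.2499] 0.04633854740813456 [ 0.4 -0.7 -3.5] (array([-0.012, -0.022,  1.549]), array([-0.004, -0.002,  0.023]))
```

View pics/t4.png

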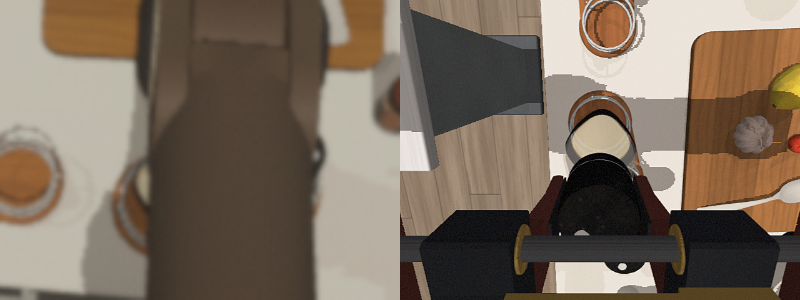

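The right panel shows the bottle's foot over the left bottle ring, and the first bottle stands behind it in its well. The nearer mill ring is at about wrist pixel (338,40).

```bash
python3 - <<'E'
from h import *
m=ctrl.camera_model("wrist");print(ray(m,338,41,.052).round(4))
E
```

```text
[0.4639 0.0663 0.052 ]
```

Call:
{"api": "play_rows", "payload": {
  "moves": "-0.01 -0.02 0.3 0 0 0 40; -0.01 -0.02 0.6 0 0 0 40; -0.01 -0.02 0.85 0 0 0 40; -0.01 -0.02 1.0 0 0 0 40; -0.01 -0.02 1.1 0 0 0 40"
}}

```text
clock: 14.08
eef_pos: [0.4465, -0.0754, 0.184]
ee_rot: [2.218, 2.225, 0.0]
force: [0.2, -0.3, -2.8]
gripper_width: 0.0464
gripper_force: 29.9
```

Call:
{"api": "play_rows", "payload": {
  "moves": "0 0 0.15 0 0 0 40; 0 0 0.28 0 0 0 40; 0 0 0.36 0 0 0 40; 0 0 0.41 0 0 0 40; 0 0 0.43 0 0 0 40"
}}

```text
clock: 14.7
eef_pos: [0.4464, -0.0755, 0.1584]
ee_rot: [2.218, 2.225, -0.0]
force: [0.2, 0.1, -4.2]
gripper_width: 0.0462
gripper_force: 29.9
```

Call:
{"api": "play_rows", "payload": {
  "moves": "0 0 0.02 0 0 0 40; 0 0 0.03 0 0 0 40; 0 0 0.05 0 0 0 40; 0 0 0.06 0 0 0 40; 0 0 0.06 0 0 0 40"
}}

```text
clock: 15.32
eef_pos: [0.4473, -0.0754, 0.1565]
ee_rot: [2.216, 2.223, 0.001]
force: [-3.0, 0.7, 12.4]
gripper_width: 0.0466
gripper_force: 30.0
```

Call:
{"api": "play_rows", "payload": {
  "moves": "0 0 0 0 0 0 80; 0 0 0 0 0 0 80; 0 0 0 0 0 0 80; 0 0 -0.4 0 0 0 80; 0 0 -1.1 0 0 0 80"
}}

```text
clock: 15.95
eef_pos: [0.4453, -0.0754, 0.2205]
ee_rot: [-2.216, -2.223, 0.002]
force: [2.0, -0.4, 0.2]
gripper_width: 0.0801
gripper_force: 0.0
```

Call:
{"api": "play_rows", "payload": {
  "moves": "0 0 -0.7 0 0 0 80; 0.6 0.1 -1.3 0 0 0 80; 1.4 0.2 -1.3 0 0 0 80; 2.3 0.3 -1.3 0 0 0 80; 3.2 0.4 -1.3 0 0 0 80"
}}

```text
clock: 16.58
eef_pos: [0.4698, 0.118, 0.299]
ee_rot: [2.219, 2.223, 0.001]
force: [0.7, -0.4, -0.0]
gripper_width: 0.0801
gripper_force: 0.0
```

Call:
{"api": "play_rows", "payload": {
  "moves": "0.9 0.1 0 0 0 0 80; 1.8 0.2 0 0 0 0 80; 2.7 0.3 0 0 0 0 80; 3.6 0.4 0 0 0 0 80; 4.3 0.5 0 0 0 0 80"
}}

```text
clock: 17.2
eef_pos: [0.4987, 0.3769, 0.2984]
ee_rot: [-2.217, -2.225, 0.001]
force: [0.4, -0.2, 0.3]
gripper_width: 0.0799
gripper_force: 0.0
```

Call:
{"api": "play_rows", "payload": {
  "moves": "0.4 0 0 0 0 0 80; 0.6 0 0 0 0 0 80; 0.6 0 0 0 0 0 80; 0.6 0 0 0 0 0 80"
}}

```text
clock: 17.7
eef_pos: [0.4994, 0.4094, 0.2989]
ee_rot: [2.219, 2.223, -0.0]
force: [0.2, -0.1, 0.4]
gripper_width: 0.0801
gripper_force: 0.0
```

```bash
python3 - <<'E'
from h import *
s=ctrl.observe();print(s["eef_pos"].round(4),s["q"].round(2),to((.5,.417,.119),0.))
m=ctrl.camera_model("wrist");im=ctrl.grab_frame("wrist");cv2.imwrite("pics/w5.png",im)
print(proj(m,(.5,.417,.139)),proj(m,s["eef_pos"]*[1,1,0]+[0,0,.139]))
b=ctrl.grab_frame("top");cv2.imwrite("pics/t5.png",b)
cv2.imwrite("pics/c5.png",np.hstack([cv2.resize(b[225:300,250:450],(400,150)).repeat(2,0),cv2.resize(im,(400,300))]))
E
```

```text
[0.4994 0.4094 0.2989] [-0.26  0.5  -0.77  1.4   0.35  1.38 -1.03] (array([0.129, 0.009, 2.998]), array([0.003, 0.005, 0.01 ]))
[318.78631563 210.24794872] [318.05070669 219.26796247]
```

View pics/c5.png

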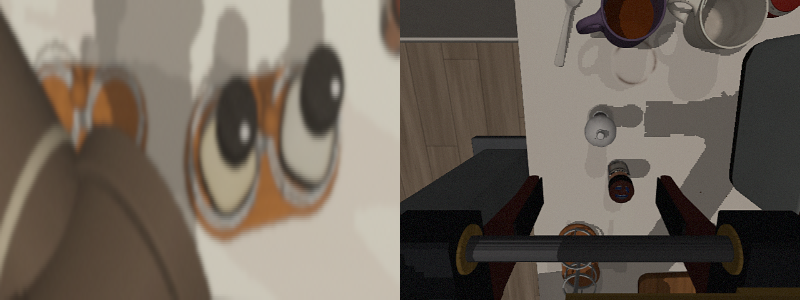

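Left panel: both bottles stand upright in their wells. Right panel: the left mill crown is at wrist pixel (320,205), giving a mill position of about (.5005,.4205), which agrees with the scale-corrected top view.

Call:
{"api": "play_rows", "payload": {
  "moves": "0.18 0.02 0.6 0 0 0 80; 0.18 0.02 1.4 0 0 0 80; 0.18 0.02 2.2 0 0 0 80; 0.18 0.02 2.8 0 0 0 80; 0.18 0.02 2.98 0 0 0 80"
}}

```text
clock: 18.42
eef_pos: [0.4998, 0.4196, 0.118]
ee_rot: [2.219, 2.223, -0.005]
force: [0.1, 0.0, 0.2]
gripper_width: 0.0798
gripper_force: 0.0
```

Call:
{"api": "play_rows", "payload": {
  "moves": "0 0 0 0 0 0 35; 0 0 0 0 0 0 35; 0 0 0 0 0 0 35; 0 0 0 0 0 0 35; 0 0 0 0 0 0 35",
  "grip_force": 25
}}

```text
clock: 19.05
eef_pos: [0.5005, 0.4218, 0.1209]
ee_rot: [2.218, 2.224, 0.002]
force: [0.5, -0.1, 3.1]
gripper_width: 0.0414
gripper_force: 25.0
```

Call:
{"api": "play_rows", "payload": {
  "moves": "0 0 0 0 0 0 35; 0 0 -0.02 0 0 0 35; 0 0 -0.1 0 0 0 35; 0 0 -0.2 0 0 0 35; 0 0 -0.3 0 0 0 35"
}}

```text
clock: 19.68
eef_pos: [0.4999, 0.4214, 0.1383]
ee_rot: [-2.218, -2.225, 0.0]
force: [1.0, 0.3, -2.1]
gripper_width: 0.0412
gripper_force: 25.0
```

Call:
{"api": "play_rows", "payload": {
  "moves": "0 0 -0.4 0 0 0 35; 0 0 -0.9 0 0 0 35; -0.1 0 -1.5 0 0 0 35; -0.1 0 -2.1 0 0 0 35; -0.1 0 -2.4 0 0 0 35"
}}

```text
clock: 20.3
eef_pos: [0.5002, 0.4161, 0.2845]
ee_rot: [2.218, 2.225, 0.004]
force: [0.3, 0.6, -2.1]
gripper_width: 0.0411
gripper_force: 25.0
```

```bash
python3 - <<'E'
from h import *
s=ctrl.observe();print(s["eef_pos"].round(4),s["gripper_width"],s["gripper_force"],s["force"].round(1),s["wrist_torque"].round(3))
a=ctrl.grab_frame("wrist");b=ctrl.grab_frame("side")
cv2.imwrite("pics/w6.png",np.hstack([cv2.resize(a,(400,300)),b[100:320,180:473].__getitem__(slice(None)) if 0 else cv2.resize(b[120:300,160:400],(400,300))]))
E
```

```text
[0.5002 0.4161 0.2845] 0.04108131241795336 24.979956188499273 [ 0.3  0.6 -2.1] [-0.03  -0.072  0.035]
```

View pics/w6.png

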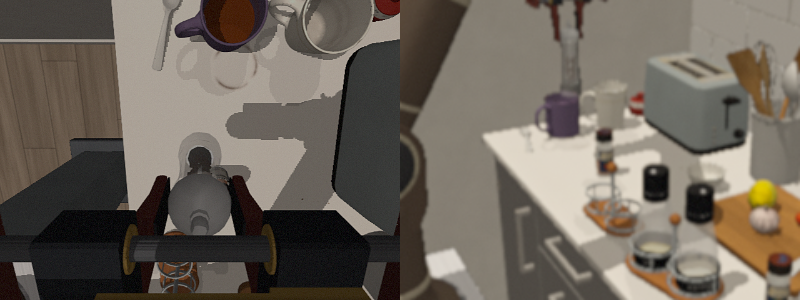

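Left panel: the salt mill is held centred and upright. Right panel: both bottles are in their stand and the spice jar is untouched. I'll carry it over to get an unobstructed wrist view of the left mill well.

Call:
{"api": "play_rows", "payload": {
  "moves": "-0.3 -0.1 -0.2 0 0 0 35; -0.9 -0.2 -0.26 0 0 0 35; -1.6 -0.3 -0.26 0 0 0 35; -2.3 -0.4 -0.26 0 0 0 35; -3.0 -0.5 -0.26 0 0 0 35"
}}

```text
clock: 21.02
eef_pos: [0.4695, 0.2327, 0.2966]
ee_rot: [-2.219, -2.224, 0.004]
force: [0.0, -0.7, -1.9]
gripper_width: 0.0414
gripper_force: 25.0
```

Call:
{"api": "play_rows", "payload": {
  "moves": "-0.7 -0.1 0 0 0 0 35; -1.4 -0.2 0 0 0 0 35; -2.1 -0.25 0 0 0 0 35; -2.7 -0.29 0 0 0 0 35; -3.0 -0.29 0 0 0 0 35"
}}

```text
clock: 21.65
eef_pos: [0.4523, 0.0522, 0.2968]
ee_rot: [-2.222, -2.221, 0.004]
force: [0.1, 0.9, -1.9]
gripper_width: 0.0416
gripper_force: 25.0
```

Call:
{"api": "play_rows", "payload": {
  "moves": "-0.1 0 0 0 0 0 35; -0.1 0 0 0 0 0 35; -0.1 0 0 0 0 0 35"
}}

```text
clock: 22.02
eef_pos: [0.4535, 0.0503, 0.2975]
ee_rot: [-2.216, -2.226, -0.0]
force: [-0.4, 0.2, -2.2]
gripper_width: 0.0413
gripper_force: 25.0
```

```bash
python3 - <<'E'
from h import *
s=ctrl.observe();print(s["eef_pos"].round(4),s["gripper_width"])
m=ctrl.camera_model("wrist");a=ctrl.grab_frame("wrist")
cv2.imwrite("pics/w7f.png",a)
for y in(.152,.071):
  print([proj(m,p).round(1) for p in((.4505,y,.052),(.4505-.032,y,.052),(.4505+.032,y,.052),(.4505,y-.032,.052),(.4505,y+.032,.052),(.4505,y,.017))])
cv2.imwrite("pics/w7.png",cv2.resize(a[0:300,150:550],(800,600)))
E
```

```text
[0.4535 0.0503 0.2975] 0.041324399296868555
[array([315.7,  95.4]), array([282.3,  95.3]), array([349. ,  95.5]), array([315.6, 130. ]), array([315.7,  59.2]), array([316. ,  97.6])]
[array([315.6, 180. ]), array([284.1, 179.9]), array([347.1, 180.1]), array([315.5, 210.9]), array([315.6, 147.7]), array([315.9, 175.6])]
```

View pics/w7.png

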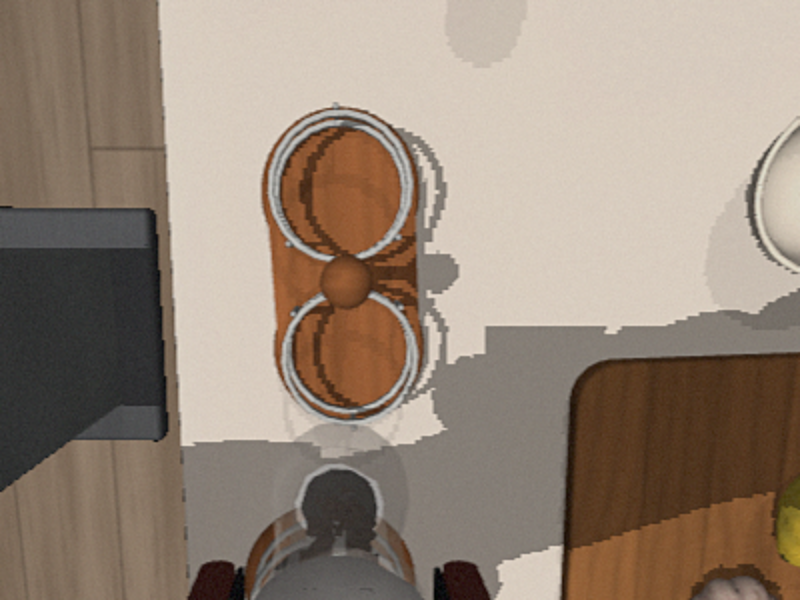

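Wrist crop: the left mill ring is centred at crop (341,185) and the right one at (350,355), i.e. full-frame (320.7,92.5) and (325,177.5). Combined with the top view, the wells are at about (.4525,.1535) and (.4575,.0725), 81 mm apart against the stated 82.

Call:
{"api": "play_rows", "payload": {
  "moves": "0.4 0 0 0 0 0 35; 1.0 0 0 0 0 0 35; 1.5 -0.01 0 0 0 0 35; 1.72 -0.02 0 0 0 0 35; 1.72 -0.02 0 0 0 0 35"
}}

```text
clock: 22.7
eef_pos: [0.452, 0.1532, 0.2975]
ee_rot: [-2.215, -2.227, 0.0]
force: [0.0, -0.2, -2.7]
gripper_width: 0.0411
gripper_force: 25.0
```

Call:
{"api": "play_rows", "payload": {
  "moves": "0 0 0.2 0 0 0 35; 0 0 0.5 0 0 0 35; 0 0 0.9 0 0 0 35; 0 0 1.2 0 0 0 35; 0 0 1.3 0 0 0 35"
}}

```text
clock: 23.32
eef_pos: [0.4517, 0.1513, 0.2181]
ee_rot: [-2.219, -2.222, 0.003]
force: [-0.0, 1.1, -0.3]
gripper_width: 0.0415
gripper_force: 25.0
```

```bash
python3 - <<'E'
from h import *
s=ctrl.observe();print(s["eef_pos"].round(4),s["force"].round(1),to((.4525,.1535,.1355),0.))
E
```

```text
[0.4517 0.1513 0.2181] [-0.   1.1 -0.3] (array([0.038, 0.016, 1.377]), array([-0.012,  0.003,  0.009]))
```

Call:
{"api": "play_rows", "payload": {
  "moves": "0.02 0.02 0.25 0 0 0 35; 0.02 0.02 0.5 0 0 0 35; 0.02 0.02 0.7 0 0 0 35; 0.02 0.02 0.85 0 0 0 35; 0.02 0.02 0.95 0 0 0 35"
}}

```text
clock: 23.95
eef_pos: [0.4534, 0.1538, 0.1621]
ee_rot: [-2.218, -2.225, 0.0]
force: [0.3, 0.4, -1.1]
gripper_width: 0.0414
gripper_force: 25.0
```

Call:
{"api": "play_rows", "payload": {
  "moves": "0 0 0.13 0 0 0 35; 0 0 0.25 0 0 0 35; 0 0 0.34 0 0 0 35; 0 0 0.39 0 0 0 35; 0 0 0.41 0 0 0 35"
}}

```text
clock: 24.58
eef_pos: [0.4534, 0.1538, 0.1379]
ee_rot: [-2.218, -2.225, 0.0]
force: [-0.3, -0.0, -2.1]
gripper_width: 0.0417
gripper_force: 25.0
```

Call:
{"api": "play_rows", "payload": {
  "moves": "0 0 0.02 0 0 0 35; 0 0 0.03 0 0 0 35; 0 0 0.04 0 0 0 35; 0 0 0.05 0 0 0 35; 0 0 0.05 0 0 0 35"
}}

```text
clock: 25.2
eef_pos: [0.4534, 0.1537, 0.135]
ee_rot: [2.218, 2.225, -0.0]
force: [0.6, 0.5, -2.2]
gripper_width: 0.0417
gripper_force: 25.0
```

Call:
{"api": "play_rows", "payload": {
  "moves": "0 0 0.02 0 0 0 35; 0 0 0.03 0 0 0 35; 0 0 0.04 0 0 0 35; 0 0 0.04 0 0 0 35; 0 0 0.04 0 0 0 35"
}}

```text
clock: 25.82
eef_pos: [0.4542, 0.1548, 0.1345]
ee_rot: [2.217, 2.224, 0.003]
force: [-4.9, 0.9, 18.0]
gripper_width: 0.0415
gripper_force: 25.1
```

Call:
{"api": "play_rows", "payload": {
  "moves": "0 0 -0.02 0 0 0 75; 0 0 -0.02 0 0 0 75; 0 0 -0.02 0 0 0 75; 0 0 -0.4 0 0 0 75; 0 0 -1.1 0 0 0 75"
}}

```text
clock: 26.45
eef_pos: [0.4524, 0.1533, 0.198]
ee_rot: [-2.216, -2.223, 0.005]
force: [1.3, -0.2, 0.2]
gripper_width: 0.0749
gripper_force: 0.0
```

Call:
{"api": "play_rows", "payload": {
  "moves": "0 0 -0.9 0 0 0 80; -0.4 0 -1.65 0 0 0 80; -1.3 0.1 -1.65 0 0 0 80; -2.2 0.2 -1.65 0 0 0 80; -3.1 0.3 -1.65 0 0 0 80"
}}

```text
clock: 27.08
eef_pos: [0.4719, -0.034, 0.2978]
ee_rot: [2.218, 2.224, 0.0]
force: [0.5, 0.4, 0.2]
gripper_width: 0.0801
gripper_force: 0.0
```

Call:
{"api": "play_rows", "payload": {
  "moves": "-0.9 0.1 0 0 0 0 80; -1.8 0.2 0 0 0 0 80; -2.7 0.3 0 0 0 0 80; -3.6 0.4 0 0 0 0 80; -4.5 0.5 0 0 0 0 80"
}}

```text
clock: 27.7
eef_pos: [0.5027, -0.3039, 0.2974]
ee_rot: [-2.218, -2.225, 0.0]
force: [1.1, -0.1, -0.1]
gripper_width: 0.0799
gripper_force: 0.0
```

Call:
{"api": "play_rows", "payload": {
  "moves": "-0.9 0.08 0 0 0 0 80; -1.6 0.08 0 0 0 0 80; -2.0 0.08 0 0 0 0 80; -2.14 0.08 0 0 0 0 80; -2.14 0.08 0 0 0 0 80"
}}

```text
clock: 28.32
eef_pos: [0.5081, -0.43, 0.2972]
ee_rot: [-2.217, -2.224, -0.001]
force: [0.4, 1.2, -0.2]
gripper_width: 0.0798
gripper_force: 0.0
```

```bash
python3 - <<'E'
from h import *
s=ctrl.observe();e=s["eef_pos"];print(e.round(4),s["q"].round(2))
m=ctrl.camera_model("wrist");im=ctrl.grab_frame("wrist");cv2.imwrite("pics/w8f.png",im)
print(proj(m,(.507,-.43,.139)))
b=ctrl.grab_frame("top");cv2.imwrite("pics/t8f.png",b)
cv2.imwrite("pics/c8.png",np.hstack([cv2.resize(b[200:300,250:383],(400,300)),im[120:420,120:520]]))
E
```

```text
[ 0.5081 -0.43    0.2972] [ 0.92  0.47 -0.44  1.36  0.2   1.35  0.48]
[316.94901891 219.96509774]
```

View pics/c8.png

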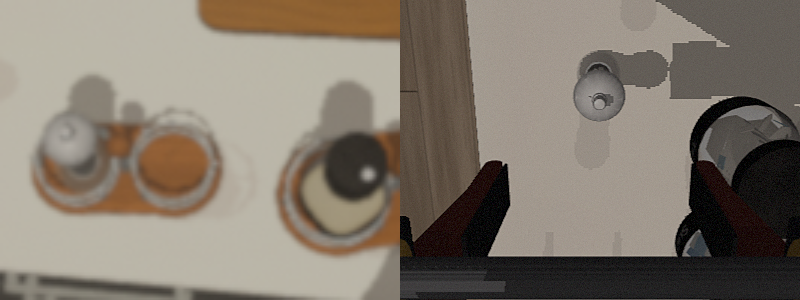

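Left panel: the salt mill stands in its well and the right narrow well is free. Right panel: the pepper mill's crown is at wrist pixel (320,214). Big jars stand to its right, so I'll check their clearance.

```bash
python3 - <<'E'
from h import *
mt,ms=ctrl.camera_model("top"),ctrl.camera_model("side")
P=lambda m:m["camera_matrix"]@np.c_[m["R"],m["t"]]
for a,b in(((551,183),(488,300)),((607,190),(533,333)),((516,246),(409,297))):
    X=cv2.triangulatePoints(P(mt),P(ms),np.array(a,float),np.array(b,float));print((X[:3]/X[3]).ravel().round(3))
m=ctrl.camera_model("wrist")
for z in(.03,.1,.15):print(ray(m,410,250,z).round(3), ray(m,397,360,z).round(3))
E
```

```text
[ 0.676 -0.514  0.127]
[ 0.667 -0.648  0.13 ]
[ 0.507 -0.428  0.139]
[ 0.612 -0.49   0.03 ] [ 0.606 -0.631  0.03 ]
[ 0.595 -0.467  0.1  ] [ 0.59  -0.586  0.1  ]
[ 0.583 -0.451  0.15 ] [ 0.579 -0.553  0.15 ]
```

Call:
{"api": "play_rows", "payload": {
  "moves": "0.05 0 0.6 0 0 0 70; 0.05 0 1.4 0 0 0 70; 0.05 0 2.2 0 0 0 70; 0.05 0 2.8 0 0 0 70; 0.05 0 2.95 0 0 0 70"
}}

```text
clock: 29.05
eef_pos: [0.5073, -0.4255, 0.1187]
ee_rot: [-2.214, -2.224, 0.0]
force: [0.3, -1.0, 0.7]
gripper_width: 0.0698
gripper_force: 0.0
```

Call:
{"api": "play_rows", "payload": {
  "moves": "0 0 0 0 0 0 35; 0 0 0 0 0 0 35; 0 0 0 0 0 0 35; 0 0 0 0 0 0 35; 0 0 0 0 0 0 35"
}}

```text
clock: 29.68
eef_pos: [0.5085, -0.4282, 0.1221]
ee_rot: [2.217, 2.223, -0.0]
force: [-1.1, 0.2, 5.2]
gripper_width: 0.041
gripper_force: 25.0
```

Call:
{"api": "play_rows", "payload": {
  "moves": "0 0 0 0 0 0 35; 0 0 -0.02 0 0 0 35; 0 0 -0.1 0 0 0 35; 0 0 -0.2 0 0 0 35; 0 0 -0.3 0 0 0 35"
}}

```text
clock: 30.3
eef_pos: [0.5079, -0.4274, 0.1389]
ee_rot: [-2.218, -2.225, -0.0]
force: [0.4, 0.4, -2.2]
gripper_width: 0.0414
gripper_force: 25.0
```

Call:
{"api": "play_rows", "payload": {
  "moves": "0 0 -0.4 0 0 0 35; 0 0 -1.0 0 0 0 35; 0 0 -1.8 0 0 0 35; 0 0 -2.6 0 0 0 35; 0 0 -3.4 0 0 0 35"
}}

```text
clock: 30.92
eef_pos: [0.5078, -0.4272, 0.3446]
ee_rot: [2.218, 2.225, 0.0]
force: [-0.4, 0.4, -2.7]
gripper_width: 0.0414
gripper_force: 25.0
```

Call:
{"api": "play_rows", "payload": {
  "moves": "0.2 0 -0.15 0 0 0 35; 0.7 -0.1 -0.15 0 0 0 35; 1.4 -0.2 -0.15 0 0 0 35; 2.1 -0.3 -0.15 0 0 0 35; 2.8 -0.4 -0.15 0 0 0 35"
}}

```text
clock: 31.55
eef_pos: [0.4826, -0.2574, 0.3505]
ee_rot: [-2.216, -2.224, 0.001]
force: [0.8, 0.1, -2.8]
gripper_width: 0.0415
gripper_force: 25.0
```

Call:
{"api": "play_rows", "payload": {
  "moves": "0.7 -0.1 0 0 0 0 35; 1.4 -0.2 0 0 0 0 35; 2.1 -0.3 0 0 0 0 35; 2.8 -0.35 0 0 0 0 35; 3.5 -0.4 0 0 0 0 35"
}}

```text
clock: 32.17
eef_pos: [0.4576, -0.0479, 0.3507]
ee_rot: [-2.217, -2.225, 0.002]
force: [-0.1, -0.7, -1.5]
gripper_width: 0.0414
gripper_force: 25.0
```

Call:
{"api": "play_rows", "payload": {
  "moves": "0.7 -0.04 0 0 0 0 35; 1.3 -0.04 0 0 0 0 35; 1.8 -0.04 0 0 0 0 35; 2.02 -0.04 0 0 0 0 35; 2.02 -0.04 0 0 0 0 35"
}}

```text
clock: 32.8
eef_pos: [0.4556, 0.0718, 0.3511]
ee_rot: [-2.216, -2.226, 0.001]
force: [-0.3, -0.6, -2.3]
gripper_width: 0.0412
gripper_force: 25.0
```

Call:
{"api": "play_rows", "payload": {
  "moves": "0 0 0 0 0 0 35; 0 0 0 0 0 0 35"
}}

```text
clock: 33.05
eef_pos: [0.4562, 0.0703, 0.3515]
ee_rot: [2.22, 2.223, -0.001]
force: [0.0, -0.4, -2.8]
gripper_width: 0.0413
gripper_force: 25.0
```

```bash
python3 - <<'E'
from h import *
s=ctrl.observe();print(s["eef_pos"].round(4),s["gripper_width"],s["force"].round(1),to((.4575,.072,.1355),0.))
E
```

```text
[0.4562 0.0703 0.3515] 0.0412976970829114 [ 0.  -0.4 -2.8] (array([0.029, 0.023, 3.6  ]), array([-0.001,  0.002,  0.006]))
```

Call:
{"api": "play_rows", "payload": {
  "moves": "0.02 0.02 0.4 0 0 0 35; 0.02 0.02 1.0 0 0 0 35; 0.02 0.02 1.6 0 0 0 35; 0.02 0.02 2.1 0 0 0 35; 0.02 0.02 2.4 0 0 0 35"
}}

```text
clock: 33.67
eef_pos: [0.4568, 0.0717, 0.2061]
ee_rot: [-2.219, -2.223, 0.002]
force: [0.3, 0.2, -2.2]
gripper_width: 0.0412
gripper_force: 25.0
```

Call:
{"api": "play_rows", "payload": {
  "moves": "0 0 0.2 0 0 0 35; 0 0 0.4 0 0 0 35; 0 0 0.6 0 0 0 35; 0 0 0.75 0 0 0 35; 0 0 0.85 0 0 0 35"
}}

```text
clock: 34.3
eef_pos: [0.4572, 0.0727, 0.1562]
ee_rot: [-2.218, -2.225, 0.0]
force: [-0.3, -0.4, -1.2]
gripper_width: 0.0416
gripper_force: 25.0
```

Call:
{"api": "play_rows", "payload": {
  "moves": "0 0 0.1 0 0 0 35; 0 0 0.18 0 0 0 35; 0 0 0.24 0 0 0 35; 0 0 0.28 0 0 0 35; 0 0 0.3 0 0 0 35"
}}

```text
clock: 34.92
eef_pos: [0.4573, 0.0728, 0.1386]
ee_rot: [2.218, 2.225, 0.0]
force: [0.4, 0.2, -2.0]
gripper_width: 0.0415
gripper_force: 25.0
```

Call:
{"api": "play_rows", "payload": {
  "moves": "0 0 0.02 0 0 0 35; 0 0 0.03 0 0 0 35; 0 0 0.04 0 0 0 35; 0 0 0.05 0 0 0 35; 0 0 0.05 0 0 0 35"
}}

```text
clock: 35.55
eef_pos: [0.4575, 0.073, 0.1361]
ee_rot: [2.218, 2.225, 0.001]
force: [-2.3, -0.8, 5.5]
gripper_width: 0.0414
gripper_force: 25.0
```

Contact with the floor. I'll release, rise and withdraw.

Call:
{"api": "play_rows", "payload": {
  "moves": "0 0 0 0 0 0 75; 0 0 0 0 0 0 75; 0 0 0 0 0 0 75; 0 0 -0.4 0 0 0 75; 0 0 -1.1 0 0 0 75"
}}

```text
clock: 36.17
eef_pos: [0.4563, 0.0725, 0.2013]
ee_rot: [-2.216, -2.223, 0.003]
force: [0.9, 0.2, 0.4]
gripper_width: 0.0749
gripper_force: 0.0
```

Call:
{"api": "play_rows", "payload": {
  "moves": "0 0 -0.9 0 0 0 80; -0.4 0 -1.7 0 0 0 80; -1.3 0 -1.7 0 0 0 80; -2.2 0 -1.7 0 0 0 80; -3.1 0 -1.7 0 0 0 80"
}}

```text
clock: 36.8
eef_pos: [0.4577, -0.115, 0.3039]
ee_rot: [2.217, 2.224, 0.0]
force: [0.5, -0.2, -0.2]
gripper_width: 0.0798
gripper_force: 0.0
```

Call:
{"api": "play_rows", "payload": {
  "moves": "-0.9 0 0 0 0 0 80; -1.8 0 0 0 0 0 80; -2.7 0 0 0 0 0 80; -3.6 0 0 0 0 0 80; -4.5 0 0 0 0 0 80"
}}

```text
clock: 37.42
eef_pos: [0.4584, -0.385, 0.3035]
ee_rot: [2.218, 2.225, -0.0]
force: [-0.1, 0.1, 0.1]
gripper_width: 0.0801
gripper_force: 0.0
```

Call:
{"api": "play_rows", "payload": {
  "moves": "-0.7 0 0 0 0 0 80; -1.0 0 0 0 0 0 80; -1.0 0 0 0 0 0 80; -1.0 0 0 0 0 0 80"
}}

```text
clock: 37.92
eef_pos: [0.4597, -0.4411, 0.3039]
ee_rot: [-2.215, -2.227, -0.001]
force: [0.2, -0.1, -0.9]
gripper_width: 0.0801
gripper_force: 0.0
```

```bash
python3 - <<'E'
from h import *
print(ctrl.observe()["force"].round(1))
b=ctrl.grab_frame("top");c=ctrl.grab_frame("side")
cv2.imwrite("pics/fin.png",np.vstack([cv2.resize(b[200:290,195:475],(800,257)),cv2.resize(c[170:290,200:480],(800,343))]))
E
```

```text
[ 0.2 -0.1 -0.9]
```

View pics/fin.png

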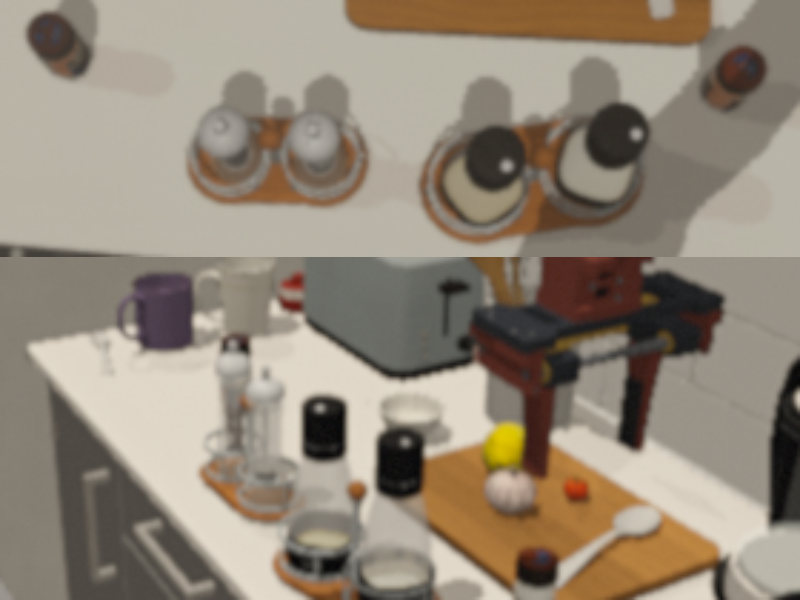

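Both mills and both bottles stand upright in their wells, and the spice jars are unmoved in the top view. Handing in.

```bash
python3 -c "
from rig import ctrl
print(ctrl.close_job())"
```

```text
the job is handed in; nothing more can be done
None
```

The job is handed in at about 38 s: the final pictures show both bottles and both mills upright in their own wells and the spice jars where they were, but the hand-in call gave no verdict.

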